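# Load filter cubes into a click-stop turret and clamp it

### The job

Load every filter cube on the bench into the microscope's filter turret, into neighbouring stations: set a cube upright on the loading tongue with its round barrel facing out, away from the turret, and push it through the sprung gate until it is fully home and the gate has closed behind it, turning the index knob exactly one click clockwise (seen from above) between one cube and the next. When the last cube is in, turn the knob on clockwise, click by click, until the first cube has made four clicks in all and stands at the lamp port, opposite the gate. Only then turn the clamp knob clockwise until it clicks past its detent, and leave the things standing around undisturbed.

Things in the scene. Friction and masses are not known exactly. Their poses are not given: they have to be found in the camera images.
- turret_base: filter turret module fixed on the bench: round white housing (183 mm across, 53 mm high) around an eight-pocket carousel turning on a vertical axis. Origin on that axis at bench level; its -x axis points out through the gate along the loading tongue, +x to the lamp port. An amber shield disc (132 mm across, top 67 mm up) covers the pockets except the outer 15 mm of a seated cube
- tongue_spot (a point): spot on the loading tongue, 138 mm from the axis, for a cube's underside centre; axes as turret_base. Tongue: aluminium ledge 40 mm wide, top 24 mm up, 84 to 162 mm from the axis, no side walls; two slanted steel guides 107 to 125 mm out, 50 mm high, narrow from 60 to 44 mm towards the gate
- port_station (a point): where the centre of a seated cube (one fully home in its pocket) lies at the gate: 63.5 mm from the axis, 41 mm above the bench (a seated cube's barrel end then lies 81 mm from the axis). Pockets: 34 mm wide, flared mouths, a stop at the inner end, floor 1 mm below the tongue. From gate to pocket (107 to 84 mm from the axis) the way is open above, 46 mm wide between cheeks 53 mm high
- lamp_station (a point): where the centre of a seated cube (one fully home in its pocket) lies at the lamp port, opposite the gate: four clicks clockwise from port_station
- station_3 (a point): where the centre of a seated cube (one fully home in its pocket) lies three clicks clockwise from port_station
- station_2 (a point): where the centre of a seated cube (one fully home in its pocket) lies two clicks clockwise from port_station
- station_1 (a point): where the centre of a seated cube (one fully home in its pocket) lies one click clockwise from port_station
- index_knob (a point): centre of the grip of the index knob on the carousel's axis, 88 mm above the bench: a black bar 46 mm long, 14 mm wide, from 74 to 102 mm above the bench, on a round skirt 50 mm across, with a white pointer line; the bar lies along this point's x axis; it turns the carousel directly
- turret (a joint): angle of carousel and index knob, rad, growing clockwise seen from above, endless; eight click stops per turn at multiples of 0.785; the torque rises to about 0.14 N m half-way between stops, past which it snaps to the next by itself once let go. It starts at any stop
- leaf_l (a joint): left leaf of the two-leaf sprung steel gate across the tongue 107 mm from the axis (each 20.5 mm wide, 26 to 56 mm up); rad, 0 closed, grows to 1.6 as it swings in towards the turret; it cannot swing outward. A light spring shuts it; pushing a cube through takes under 10 N. Open, the leaves reach in to 86 mm from the axis
- leaf_r (a joint): right leaf of the gate, likewise
- clamp_grip (a point): centre of the bar grip of the clamp knob, on its vertical axis, 43 mm above the bench: a black T-bar 40 mm long, 12 mm wide, from 28 to 58 mm above the bench; the bar lies along this point's x axis
- clamp_knob (a joint): angle of the clamp knob, rad, growing clockwise seen from above: 0 released, 1.5 clamped (end stop). A detent of about 0.15 N m has its crest at 0.75: let go before it, the knob springs back to 0; past it, it snaps on to 1.5
- cube1_c (a point): filter cube: aluminium block 30 long (x), 32 wide (y), 36 mm high, with a round black barrel (22 mm diameter, axis 18 mm up) sticking out 5 mm on its -x side; 35 mm long overall, about 75 g. Point: its centre, 18 mm up; x axis points away from the barrel. Stands upright on the bench; the cubes are alike, some may be absent
- cube2_c (a point): filter cube: aluminium block 30 long (x), 32 wide (y), 36 mm high, with a round black barrel (22 mm diameter, axis 18 mm up) sticking out 5 mm on its -x side; 35 mm long overall, about 75 g. Point: its centre, 18 mm up; x axis points away from the barrel. Stands upright on the bench; the cubes are alike, some may be absent
- cube3_c (a point): filter cube: aluminium block 30 long (x), 32 wide (y), 36 mm high, with a round black barrel (22 mm diameter, axis 18 mm up) sticking out 5 mm on its -x side; 35 mm long overall, about 75 g. Point: its centre, 18 mm up; x axis points away from the barrel. Stands upright on the bench; the cubes are alike, some may be absent
- cube4_c (a point): filter cube: aluminium block 30 long (x), 32 wide (y), 36 mm high, with a round black barrel (22 mm diameter, axis 18 mm up) sticking out 5 mm on its -x side; 35 mm long overall, about 75 g. Point: its centre, 18 mm up; x axis points away from the barrel. Stands upright on the bench; the cubes are alike, some may be absent
- cube1_barrel (a point): centre of the outer end of cube1's barrel, 17.5 mm from its centre along its -x axis
- cube2_barrel (a point): centre of the outer end of cube2's barrel, 17.5 mm from its centre along its -x axis
- cube3_barrel (a point): centre of the outer end of cube3's barrel, 17.5 mm from its centre along its -x axis
- cube4_barrel (a point): centre of the outer end of cube4's barrel, 17.5 mm from its centre along its -x axis
- oil_bottle_c (a point): small amber bottle, 28 mm in diameter, 65 mm high, a bystander; point 30 mm up its axis
- objective_c (a point): steel microscope objective standing on its base, 34 mm in diameter, 52 mm high, a bystander; centre
- slide_box_c (a point): grey plastic slide box 85 x 110 x 30 mm, a bystander; centre
Not all that is in view belongs to the job. What is shaped like the part that bears cube4_c but orange or pink is not meant.

How it is judged:
By the outcome, as a careful person would: the job done as asked, in the order asked, and still so for the second after the job is handed in, with the robot touching nothing.
Of cube1, cube2, cube3, cube4 only 3 to 4 are there at a start; the rules pass over those that are not, and their reading is None.
At some moment in a run one of cube1, cube2, cube3, cube4 may be knocked a few centimetres aside while the robot is not near it.
It also fails if it takes over 210 s, if anything falls off the work surface, if the arm or the gripper's body presses on something with over 40 N, if the wrist force passes 120 N, or if a joint passes its speed limit or range.

### The arm

A 6-joint arm with a two-finger parallel gripper is mounted at the origin on the work surface. World frame = base frame: x ahead of the robot, y to its left, z up, the work surface at z = 0. Lengths are in mm, angles in rad, forces in N, time in s.
With the tool pointing down it reaches from about 325 to 875 mm from the base axis. Payload 4.4 kg.
Tool frame: the origin (TCP) lies on the centre line of the jaws, within the pads' length; the fingertips stand ahead of it and the grasp point (between the pads) lies 6 mm ahead of it (ctrl.tcp_to_tips is the z of the fingertips in the tool frame, in mm); z points along the fingers, y is the direction in which the jaws open and shut (so a half turn about z gives the same grasp; the last joint's range is limited). The gripper opens to 85 mm and grips with 20 to 120 N. Pads are 22 mm wide; open, the fingers measure 114 mm over their backs; the gripper's body (76 mm by 85 mm) begins 54 mm behind the grasp point. The pads swing forward as they close: fully open they stand 13 mm farther back than shut.
Start: joints at [-1.482, 0.207, 1.542, -0, 1.393, -0.15], TCP at [136.554, -558.552, 256.282] pointing down, gripper open.
Joint ranges: [-2.73, 2.73], [-0.86, 2.22], [0.23, 2.46], [-1.11, 4.25], [0.08, 2.63], [-2.82, 2.82]. Speed limits (rad/s): [2.79, 2.79, 3.14, 3.14, 3.14, 3.14].

### API

Orientations are given as a 3x3 rotation matrix whose columns are the frame's x, y, z axes.
In Python, from plant import ctrl, sensors, optics gives the robot as it stands. Calls block until the motion is done:
- ctrl.move_ptp(position, orientation): joint-space move of the TCP to a pose.
- ctrl.move_l(position, rot=None, vel=150, threshold=None): straight line of the TCP; rot=None keeps the orientation; vel is the mean speed in mm/s. With threshold (N) it stops when the force on the tool has changed by that much, and returns True; else False.
- ctrl.set_joints(angles): joint-space move.
- ctrl.gripper_to(opening, force=None): finger opening in mm; force is the grip in N (None keeps the last); returns when the fingers have stopped.
- ctrl.hold(seconds).
- ctrl.solve_ik(position, orientation): joint angles nearest the present ones, or None.
- sensors.read_state(): the state.
- optics.grab_frame(name): name is "scene" or "top" or "wrist"; returns (picture, depth): 420x560x3 uint8, red, green, blue; 420x560 float32, mm along the optical axis (not along the pixel's ray), 0 where there is no reading.
- optics.camera_params(name): a dict with "mtx" (3x3 intrinsics, pixels), "R" (3x3) and "t" (3): a world point X has camera coordinates R X + t; the wrist camera has in their place "T_tool_cam" (4x4, takes a point from camera to tool coordinates, whose origin is the TCP and whose axes are the flange's). Camera axes: x right, y down, z forward; pixel columns grow to the right and rows downward; lengths in mm; the calibration is good to about 2 mm. A picture is of the moment at which its call begins: read the wrist's pose just before it. camera_params takes no time and is no camera call.
A pose or a line that the arm cannot do raises ctrl.MotionError and nothing moves.
- ctrl.finish_job(): hands the job in, once; it reports no verdict.
The state is a dict: "t": time; "q": joint angles; "qvel": joint speeds; "tau": joint torques, N m; "eef_pos": TCP position; "eef_rot": TCP orientation; "force": force on the tool from outside, world axes, zero at the start; "wrist_torque": the same for the moment, N m; "grip_width": finger opening in mm.
Only numpy, scipy, OpenCV 4.12 (cv2) and the standard library are available. Lean on these libraries where they do the work, as an engineer would, in place of code of your own. Each camera call takes 0.05 s, during which the arm holds its last target. There are 200 camera calls.

## Working session

There is one attempt and no reset: what is moved stays moved. The work goes in short steps, each a Python script; the robot and the scene stay as the last script left them, time stands still between calls to the robot, and variables do not carry over. Pictures are saved under pics/ and viewed, about 12 in all and at most 16, crops included, and the job is handed in when it is done.

```bash
ls; mkdir -p pics; python3 - <<'E'
from plant import ctrl,sensors,optics
import cv2,numpy as np
print(sensors.read_state()['t'],ctrl.tcp_to_tips)
for n in("scene","top"):
    p,d=optics.grab_frame(n);cv2.imwrite(f"pics/{n}0.png",p[:,:,::-1]);np.save(f"pics/{n}0.npy",d)
    c=optics.camera_params(n);print(n,c["mtx"].tolist(),(-c["R"].T@c["t"]).round(),c["R"].round(3).tolist())
print(optics.camera_params("wrist"))
E
```

```text
pics
0.0 25.0
scene [[421.93251187090425, 0.0, 280.0783573094369], [0.0, 421.93251187090425, 207.8826147954951], [0.0, 0.0, 1.0]] [1241.  458.  733.] [[-0.56, 0.828, -0.006], [0.509, 0.339, -0.791], [-0.653, -0.446, -0.612]]
top [[522.4157923681664, 0.0, 284.46126824533235], [0.0, 522.4157923681664, 216.22309934114753], [0.0, 0.0, 1.0]] [ 406.   -8. 1552.] [[-0.011, -1.0, -0.001], [-0.992, 0.011, -0.123], [0.123, 0.0, -0.992]]
{'mtx': array([[378.43129257,   0.        , 285.11023267],
       [  0.        , 378.43129257, 208.35040342],
       [  0.        ,   0.        ,   1.        ]]), 'T_tool_cam': array([[-2.46675342e-04, -9.63239767e-01, -2.68643054e-01,
         6.82699682e+01],
       [ 9.99999953e-01, -1.88618330e-04, -2.41921960e-04,
        -5.44350528e-01],
       [ 1.82357848e-04, -2.68643101e-01,  9.63239768e-01,
        -1.17727672e+02],
       [ 0.00000000e+00,  0.00000000e+00,  0.00000000e+00,
         1.00000000e+00]])}
```

View pics/top0.png

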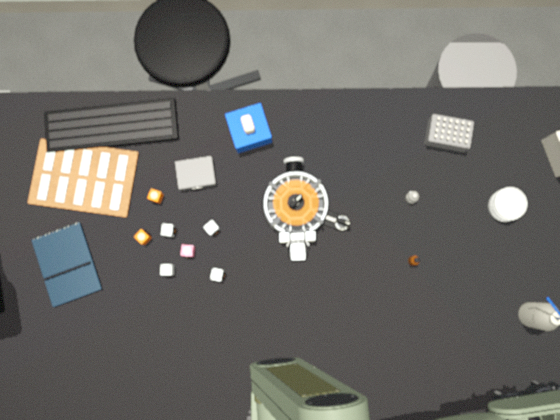

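View pics/scene0.png

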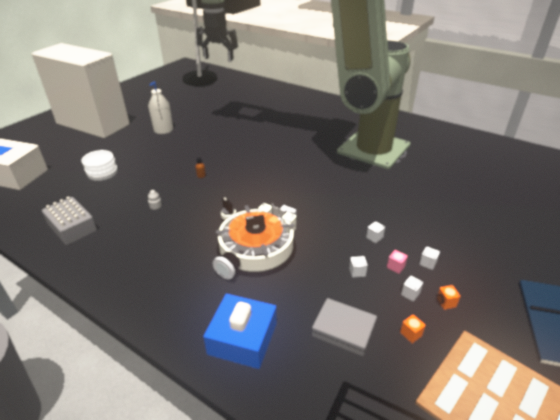

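```bash
cat > h.py <<'E'
from plant import ctrl,sensors,optics
import cv2,numpy as np
def rot(a):  # tool down, tool x at heading a
    c,s=np.cos(a),np.sin(a); return np.array([[c,s,0],[s,-c,0],[0,0,-1.]])
def cam(name):
    c=optics.camera_params(name)
    if name=="wrist":
        s=sensors.read_state(); T=c["T_tool_cam"]; E=s["eef_rot"]
        return c["mtx"],E@T[:3,:3],np.array(s["eef_pos"])+E@T[:3,3]
    return c["mtx"],c["R"].T,-c["R"].T@c["t"]
def ray(C,px,z):
    K,R,o=C; d=R@np.linalg.solve(K,[px[0],px[1],1.]); return o+d*(z-o[2])/d[2]
def proj(C,X):
    K,R,o=C; p=K@(R.T@(np.array(X,float)-o)); return p[:2]/p[2]
def cloud(C,d):
    K,R,o=C; v,u=np.mgrid[:d.shape[0],:d.shape[1]]
    P=np.stack([(u-K[0,2])/K[0,0],(v-K[1,2])/K[1,1],np.ones_like(d)],-1)*d[...,None]
    return P@R.T+o
def grab(name,fn=None):
    C=cam(name); p,d=optics.grab_frame(name); p=np.ascontiguousarray(p[:,:,::-1])
    if fn: cv2.imwrite(f"pics/{fn}.png",p); np.savez(f"pics/{fn}.npz",K=C[0],R=C[1],o=C[2],d=d)
    return C,p,d
def load(fn):
    z=np.load(f"pics/{fn}.npz"); return (z["K"],z["R"],z["o"]),cv2.imread(f"pics/{fn}.png"),z["d"]
E
python3 - <<'E'
from h import *
C=cam("top")
for n,px,z in [("turret",(296,203),67),("tongue",(298,252),24),("a",(167,230),36),("b",(211,227),36),("c",(167,270),36),("d",(217,275),36),("pink",(187,251),36),("clamp?",(342,223),50),("slide",(195,173),30)]: print(n,ray(C,px,z).round())
s=sensors.read_state();print(s["eef_rot"].round(2).tolist())
for p,a in [((430,250,330),None),((530,0,330),None)]:
    for a in (0,3.14,1.57,-1.57,s and np.arctan2(p[1],p[0])):
        print(p,round(a,2),ctrl.solve_ik(p,rot(a)))
E
```

```text
turret [628. -41.  67.]
tongue [489. -46.  24.]
a [557. 336.  36.]
b [564. 207.  36.]
c [441. 334.  36.]
d [425. 189.  36.]
pink [495. 277.  36.]
clamp? [ 570. -174.   50.]
slide [726. 257.  30.]
[[0.97, 0.24, -0.0], [0.24, -0.97, 0.0], [0.0, -0.0, -1.0]]
(430, 250, 330) 0 [ 3.52444296e-01 -1.08762612e-02  1.62706451e+00 -4.44089210e-16
  1.52540441e+00  1.92324062e+00]
(430, 250, 330) 3.14 [ 3.52444296e-01 -1.08762612e-02  1.62706451e+00 -4.44089210e-16
  1.52540441e+00 -1.21675938e+00]
(430, 250, 330) 1.57 [ 3.52444296e-01 -1.08762612e-02  1.62706451e+00 -4.44089210e-16
  1.52540441e+00  3.53240623e-01]
(430, 250, 330) -1.57 [ 3.52444296e-01 -1.08762612e-02  1.62706451e+00 -4.44089210e-16
  1.52540441e+00 -2.78994468e+00]
(430, 250, 330) 0.53 [ 3.52444296e-01 -1.08762612e-02  1.62706451e+00 -4.44089210e-16
  1.52540441e+00  1.39661335e+00]
(530, 0, 330) 0 [-1.63367221e-01  6.14285545e-02  1.55308004e+00 -4.44089210e-16
  1.52708406e+00  1.40742911e+00]
(530, 0, 330) 3.14 [-1.63367221e-01  6.14285545e-02  1.55308004e+00 -4.44089210e-16
  1.52708406e+00 -1.73257089e+00]
(530, 0, 330) 1.57 [-1.63367221e-01  6.14285545e-02  1.55308004e+00 -4.44089210e-16
  1.52708406e+00 -1.62570894e-01]
(530, 0, 330) -1.57 None
(530, 0, 330) 0.0 [-1.63367221e-01  6.14285545e-02  1.55308004e+00 -4.44089210e-16
  1.52708406e+00  1.40742911e+00]
```

```bash
python3 - <<'E'
from h import *
ctrl.move_ptp((610,-60,280),rot(0)); C,p,d=grab("wrist","wt")
ctrl.move_ptp((530,265,290),rot(0)); C2,p2,d2=grab("wrist","wc")
print(sensors.read_state()["t"])
h=np.hstack([p[:, :],p2]); 
cv2.imwrite("pics/both.png",np.vstack([cv2.resize(p[60:360,100:500],(800,600))]))
cv2.imwrite("pics/cubes.png",cv2.resize(p2,(560,420)))
E
```

```text
3.9083
```

View pics/both.png

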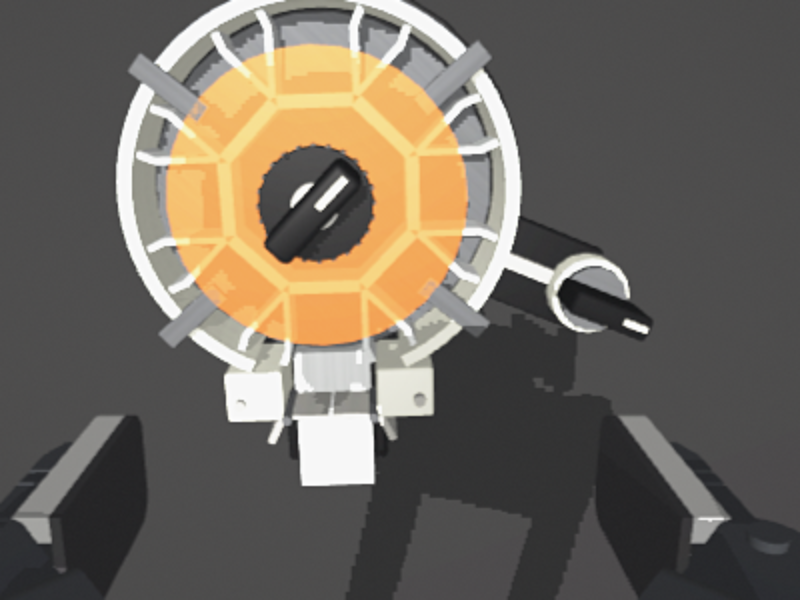

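View pics/cubes.png

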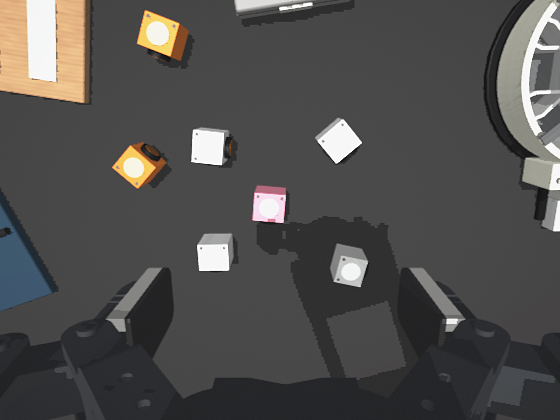

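```bash
cat > m.py <<'E'
from h import *
def rect(P,M):
    r=cv2.minAreaRect(P[M][:,:2].astype(np.float32)); return [np.round(r[0],1),np.round(r[1],1),round(r[2],1)]
def turret(fn):
    C,p,d=load(fn); P=cloud(C,d); hsv=cv2.cvtColor(p,cv2.COLOR_BGR2HSV)
    am=((hsv[...,0]>5)&(hsv[...,0]<25)&(hsv[...,1]>100)&(abs(P[...,2]-67)<6)).astype(np.uint8)
    hull=cv2.convexHull(cv2.findNonZero(am))[:,0]
    W=np.array([ray(C,q,67)[:2] for q in hull],np.float32)
    print("amber",cv2.minEnclosingCircle(W),"z",np.median(P[am>0][:,2]))
    c=cv2.minEnclosingCircle(W)[0]
    r=np.hypot(P[...,0]-c[0],P[...,1]-c[1])
    M=(abs(P[...,2]-102)<5)&(r<30); print("knob",M.sum(),rect(P,M),np.median(P[M][:,2]))
    M=(abs(P[...,2]-24)<4)&(r<175)&(r>126)&(P[...,0]<c[0]); print("tongue",M.sum(),rect(P,M),np.median(P[M][:,2]))
    M=(abs(P[...,2]-58)<5)&(r<200)&(r>105)&(P[...,1]<c[1]-60); print("clamp",M.sum(),rect(P,M),np.median(P[M][:,2]))
    M=(abs(P[...,2]-53)<5)&(r<93)&(r>85); 
    cc,rr=cv2.minEnclosingCircle(P[M][:,:2].astype(np.float32));print("housing",cc,rr)
def cubes(fn):
    C,p,d=load(fn); P=cloud(C,d); hsv=cv2.cvtColor(p,cv2.COLOR_BGR2HSV)
    M=((abs(P[...,2]-36)<5)&(hsv[...,1]<50)&(hsv[...,2]>90)).astype(np.uint8)
    M=cv2.morphologyEx(M,cv2.MORPH_OPEN,np.ones((3,3)))
    n,L,st,ce=cv2.connectedComponentsWithStats(M)
    for i in range(1,n):
        if 400<st[i,4]<2500:
            cs,_=cv2.findContours((L==i).astype(np.uint8),0,2); q=max(cs,key=cv2.contourArea)[:,0]
            W=np.array([ray(C,x,36)[:2] for x in q],np.float32); r=cv2.minAreaRect(W)
            print("cube",ce[i].round(),[np.round(r[0],1),np.round(r[1],1),round(r[2],1)],np.median(P[L==i][:,2]).round(1))
E
python3 - <<'E'
from m import *
turret("wt");cubes("wc")
ctrl.move_ptp((420,265,220),rot(3.14)); C,p,d=grab("wrist","wc2");cubes("wc2")
E
```

```text
amber ((628.9754028320312, -36.938507080078125), 66.06587982177734) z 67.1968387300397
knob 1005 [array([629. , -37.1]), array([14.1, 45.9]), 46.8] 101.8852615835595
tongue 1515 [array([ 525.4, -106.5]), array([ 51.8, 204.1]), 31.6] 24.186010496787105
clamp 540 [array([ 573.7, -173.5]), array([39.5, 12.3]), 68.2] 58.02353743336306
housing (628.234130859375, -36.75136184692383) 92.24728393554688
cube [521.  77.] [array([616.1,  39.2]), array([137.2,  33.6]), 9.2] 36.1
cube [157.  33.] [array([659.6, 380. ]), array([18. , 18.8]), 85.1] 36.5
cube [339. 141.] [array([562.8, 211.7]), array([30.5, 31.8]), 40.7] 36.3
cube [208. 147.] [array([557.2, 339.7]), array([30.5, 32.3]), 83.5] 36.3
cube [268. 207.] [array([496.1, 281.4]), array([29.6, 28.5]), 88.7] 36.4
cube [214. 257.] [array([442.3, 340.2]), array([32.5, 30.7]), 89.9] 36.3
cube [350. 270.] [array([426.4, 195. ]), array([31. , 33.3]), 77.6] 36.3
cube [200. 195.] [array([425. , 195.7]), array([30.5, 32.7]), 77.5] 36.2
cube [376. 213.] [array([440.7, 340.8]), array([30.7, 32.8]), 1.8] 36.2
cube [303. 274.] [array([495.9, 281.3]), array([31.7, 29.6]), 84.9] 36.2
cube [367. 334.] [array([555.6, 340.2]), array([30.8, 34.4]), 83.7] 36.1
cube [228. 339.] [array([560.9, 212.7]), array([31.4, 34.5]), 40.2] 36.1
```

View pics/wc2.png

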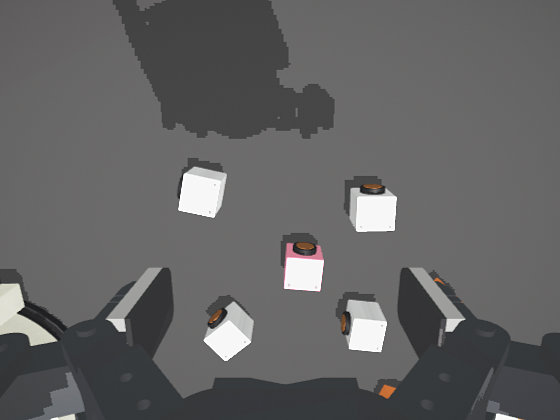

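```bash
python3 - <<'E'
from m import *
C,p,d=load("wt");P=cloud(C,d);c=np.array([628.9,-36.9])
r=np.hypot(P[...,0]-c[0],P[...,1]-c[1])
M=(abs(P[...,2]-24)<3)&(r<170)&(r>126)&(abs(P[...,1]-c[1]+5)<28)&(P[...,0]<c[0]);print(M.sum(),rect(P,M))
g=p.min(2); M2=M&(g>150);print(M2.sum(),rect(P,M2))
Q=P[M2][:,:2]
# side edges: per x-slice min/max y midline
mid=[(x,(Q[abs(Q[:,0]-x)<1.5][:,1].max()+Q[abs(Q[:,0]-x)<1.5][:,1].min())/2) for x in range(470,500,2)]
f=np.polyfit(*zip(*mid),1);print(np.degrees(np.arctan(f[0])),"y at axis",np.polyval(f,628.9))
B=(abs(P[...,2]-53)<4)&(r>97)&(r<140)&(P[...,0]<c[0]-60)&(g>120)
for s in(1,-1):
    b=B&(s*(P[...,1]-c[1]+4)>15);print(b.sum(),rect(P,b))
E
```

```text
1114 [array([485.1, -41.9]), array([38., 40.]), 1.9]
1106 [array([485. , -41.7]), array([37.9, 39.8]), 1.6]
0.8018707568183583 y at axis -39.81106791088862
566 [array([525.7,  -3.9]), array([41.9, 26.5]), 55.4]
568 [array([528.7, -77.7]), array([26.5, 40.6]), 38.7]
```

```bash
cat > job.py <<'E'
from m import *
AX=np.array([628.2,-36.6]); PSI=0.0325
U=np.array([np.cos(PSI),np.sin(PSI)])           # turret +x
PINK=np.array([496,281.3])
EXP={"D":(425.7,195.4,77.5),"C":(441.5,340.5,.8),"B":(561.8,212.2,40.4),"A":(556.4,340,83.6)} # block centre, heading deg
def at(r,z): return (*(AX-U*r),z)
def st(msg):
    s=sensors.read_state(); print(msg,"t",round(s["t"],1),"F",np.round(s["force"],1),"w",round(s["grip_width"],1),"p",np.round(s["eef_pos"],1))
def find(fn):
    ctrl.move_ptp((420,265,220),rot(3.14)); C,p,d=grab("wrist",fn); P=cloud(C,d)
    hsv=cv2.cvtColor(p,cv2.COLOR_BGR2HSV)
    M=((abs(P[...,2]-36)<5)&(hsv[...,1]<50)&(hsv[...,2]>70)).astype(np.uint8)
    M=cv2.morphologyEx(M,cv2.MORPH_OPEN,np.ones((3,3))); out=[]
    for q in cv2.findContours(M,0,2)[0]:
        if cv2.contourArea(q)<400: continue
        W=np.array([ray(C,x,36)[:2] for x in q[:,0]],np.float32); r=cv2.minAreaRect(W)
        c=np.array(r[0])+[.75,-.35]
        if min(r[1])>26 and max(r[1])<40 and np.hypot(*(c-PINK))>15: out.append((*c,r[2]))
    print("seen",np.round(out,1).tolist()); return out
def pick(k,fn):
    e=np.array(EXP[k]); o=min(find(fn),key=lambda c:np.hypot(c[0]-e[0],c[1]-e[1]))
    a=o[2]+90*np.round((e[2]-o[2])/90); print("pick",k,np.round(o,1),a,"shift",np.round(np.array(o[:2])-e[:2],1))
    if np.hypot(*(np.array(o[:2])-e[:2]))>70: raise SystemExit("lost")
    h=np.radians(a); x,y=np.array(o[:2])-2.5*np.array([np.cos(h),np.sin(h)])
    ctrl.gripper_to(62,30); ctrl.move_ptp((x,y,110),rot(h)); ctrl.move_l((x,y,33),vel=100)
    ctrl.gripper_to(20,40); st("gripped"); ctrl.move_l((x,y,150),vel=200); st("lifted")
def place():
    ctrl.move_ptp(at(141,130),rot(PSI)); ctrl.move_l(at(141,66),vel=120)
    hit=ctrl.move_l(at(141,54),vel=25,threshold=4); st(f"down {hit}")
    ctrl.gripper_to(56); ctrl.move_l(at(141,130),vel=200)
def push():
    ctrl.gripper_to(0,40); ctrl.move_ptp(at(180,130),rot(PSI)); ctrl.move_l(at(180,62),vel=120)
    st("pre"); hit=ctrl.move_l(at(112,62),vel=50,threshold=20); st(f"gate {hit}")
    hit=ctrl.move_l(at(89,62),vel=15,threshold=14)
    s=sensors.read_state(); st(f"home {hit} r={np.hypot(*(np.array(s['eef_pos'])[:2]-AX)):.1f}")
def retract():
    ctrl.move_l(at(180,62),vel=80); ctrl.move_l(at(180,140),vel=200)
def click(n,fin=False):   # n = clicks done so far
    h=np.radians(136.8-45*n); p=(*AX,150)
    ctrl.move_ptp(p,rot(h)); ctrl.gripper_to(45); ctrl.move_l((*AX,107),vel=100); ctrl.gripper_to(5,60); st("knob")
    q=np.array(sensors.read_state()["q"]); q[5]+=np.pi/4; ctrl.set_joints(q); st("turned"); print(np.degrees(np.arctan2(*sensors.read_state()["eef_rot"][[1,0],0])).round(1))
    ctrl.gripper_to(45); ctrl.move_l(p,vel=150)
E
python3 - <<'E'
from job import *
pick("D","f1"); place()
ctrl.move_ptp((510,-45,230),rot(PSI+3.14)); grab("wrist","pl1"); st("")
E
```

```text
seen [[561.5, 212.0, 40.1], [556.3, 339.8, 83.9], [441.7, 340.4, 89.9], [425.6, 195.2, 77.8]]
pick D [425.6 195.2  77.8] 77.8243408203125 shift [-0.1 -0.2]
gripped t 10.0 F [-0.5  0.2  4.9] w 31.5 p [426.  193.   33.8]
lifted t 10.7 F [ 0.6 -0.9 -1. ] w 31.0 p [424.  192.5 148.9]
down True t 12.7 F [-0.3  0.4  4. ] w 31.0 p [488.1 -41.3  57.8]
 t 16.3 F [ 0.2 -0.   0.3] w 56.2 p [509.9 -45.  229.8]
```

View pics/pl1.png

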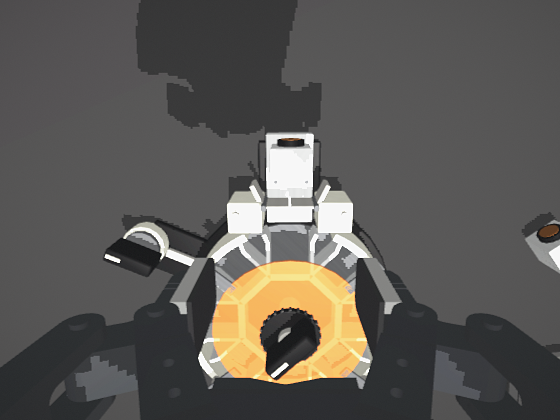

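The cube stands straight on the tongue (290,165), with its barrel (290,142) facing out. Next I push it in.

```bash
python3 - <<'E'
from job import *
push(); retract(); ctrl.move_ptp((510,-45,230),rot(PSI+3.14)); C,p,d=grab("wrist","in1"); st("")
cv2.imwrite("pics/in1c.png",cv2.resize(p[100:340,150:430],None,fx=2,fy=2))
E
```

```text
pre t 20.2 F [-0.3  0.9 -0.4] w -0.0 p [448.8 -42.6  62.4]
gate False t 21.7 F [0.2 0.5 0.1] w -0.3 p [516.4 -40.3  62.1]
home False r=91.1 t 23.4 F [-6.  -0.3  0.1] w -0.0 p [537.1 -39.2  61.1]
 t 27.9 F [-0.  -0.9 -0.3] w 0.3 p [509.9 -45.  229.8]
```

View pics/in1c.png

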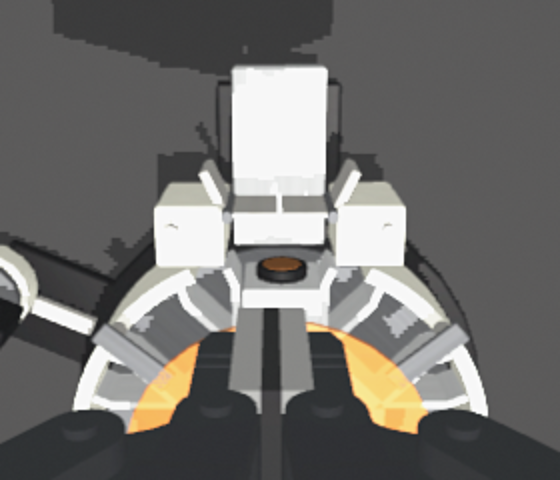

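```bash
cat >> job.py <<'E'
def seated(fn):   # radius of outermost face of the cube at the gate (from heading-pi view)
    C,p,d=load(fn); P=cloud(C,d)-[0,0,0]; D=P[...,:2]+[.75,-.35]-AX; r=-(D@U); v=D@np.array([-U[1],U[0]])
    t=(abs(P[...,2]-59)<4)&(r>60)&(r<104)&(abs(v)<15); b=(P[...,2]>44)&(P[...,2]<54)&(r>70)&(r<104)&(abs(v)<8)
    print("block top r",np.percentile(r[t],[2,50,99]).round(1),"z",np.median(P[t][:,2]).round(1),"v",np.median(v[t]).round(1),"barrel r",np.percentile(r[b],[2,50,98]).round(1) if b.any() else None)
E
python3 - <<'E'
from job import *
seated("in1")
E
```

```text
block top r [62.4 71.3 75.2] z 58.9 v 1.7 barrel r [74.5 78.1 80.6]
```

Cube 1 is home: the barrel end measures 80.6 mm against an expected 81, and the gate is closed. Next is one click, then the second cube.

```bash
sed -i 's/at(89,62)/at(88,62)/' job.py; python3 - <<'E'
from job import *
click(0)
ctrl.move_ptp((610,-60,280),rot(0)); C,p,d=grab("wrist","k1");turret("k1")
cv2.imwrite("pics/k1c.png",p[40:360,100:500])
pick("C","f2"); place(); st("")
E
```

```text
knob t 30.2 F [-2.7 -0.8  5. ] w 12.6 p [628.7 -37.  108.2]
turned t 31.0 F [-0.1 -0.3  1.4] w 12.5 p [628.9 -36.9 108.3]
91.9
amber ((628.8323364257812, -36.98651885986328), 65.9659194946289) z 67.19837875353991
knob 1026 [array([628.9, -37. ]), array([14.3, 45.9]), 1.6] 101.91272742143835
tongue 1505 [array([ 525.3, -106.7]), array([ 51.1, 204.1]), 31.7] 24.159728075349108
clamp 549 [array([ 573.8, -173.6]), array([40.5, 12.2]), 67.6] 57.965912328876755
housing (628.1444091796875, -36.99009704589844) 92.3625259399414
seen [[561.5, 212.2, 40.1], [457.1, 376.2, 3.1]]
pick C [457.1 376.2   3.1] 3.1437783241271973 shift [15.6 35.7]
gripped t 39.8 F [1.  0.3 3.2] w 31.3 p [455.4 376.6  34.1]
lifted t 40.5 F [ 0.3 -0.2 -0.9] w 31.3 p [453.6 375.5 148.7]
down True t 43.2 F [0.1 0.2 3.9] w 31.4 p [488.1 -41.5  58. ]
 t 44.0 F [ 0.5  0.1 -0.5] w 56.0 p [487.1 -41.1 129.8]
```

View pics/k1c.png

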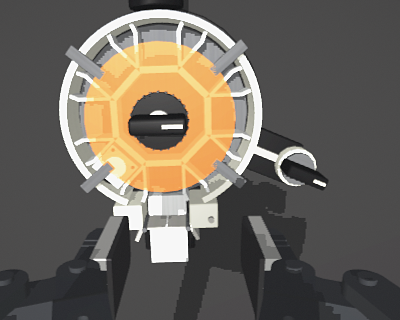

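```bash
python3 - <<'E'
from job import *
ctrl.move_ptp((510,-45,230),rot(PSI+3.14)); C,p,d=grab("wrist","pl2")
q=cv2.imread("pics/f2.png"); cv2.imwrite("pics/c2.png",np.hstack([q,p])[:,:][::1, ::1][:, :1120] if 0 else np.vstack([cv2.resize(q,(400,300)),cv2.resize(p,(400,300))]))
E
```

```text
(no output)
```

View pics/c2.png

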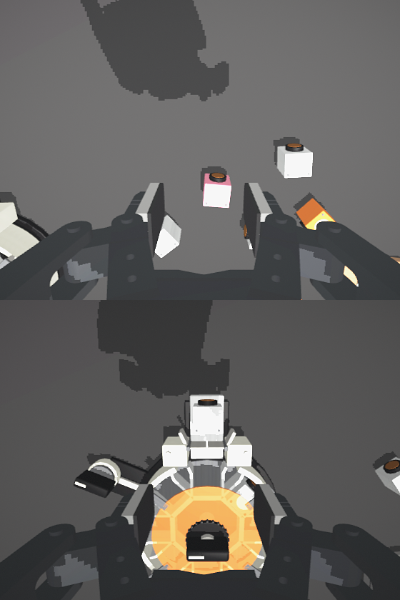

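The knocked cube (upper picture, 295,160) was picked, and it now stands with its barrel out on the tongue (207,415). The fourth cube was only hidden behind a finger.

```bash
sed -i 's/    ctrl.move_ptp((420,265,220),rot(3.14)); C/    ctrl.gripper_to(70); ctrl.move_ptp((420,265,220),rot(3.14)); C/' job.py; python3 - <<'E'
from job import *
push(); retract(); ctrl.move_ptp((510,-45,230),rot(PSI+3.14)); grab("wrist","in2"); seated("in2")
click(1); pick("B","f3"); place()
ctrl.move_ptp((510,-45,230),rot(PSI+3.14)); C,p,d=grab("wrist","pl3"); st("")
cv2.imwrite("pics/c3.png",np.vstack([cv2.resize(cv2.imread("pics/in2.png"),(400,300)),cv2.resize(p,(400,300))]))
E
```

```text
pre t 50.6 F [0.2 0.3 0.7] w 0.1 p [448.8 -42.6  62.4]
gate False t 52.1 F [ 0.  -0.6  0.6] w -0.0 p [516.4 -40.3  62.1]
home False r=91.1 t 53.9 F [-7.7 -0.6  2.4] w 0.2 p [537.1 -39.2  60.9]
block top r [62.4 71.2 75. ] z 58.9 v 2.1 barrel r [74.4 77.9 80.3]
knob t 61.3 F [-0.3  0.3  3.8] w 12.7 p [628.9 -36.8 108.2]
turned t 62.1 F [ 2.2 -0.3 -0.1] w 12.6 p [629.3 -36.9 108.3]
46.9
seen [[561.6, 212.2, 40.1], [556.2, 339.8, 83.6]]
pick B [561.6 212.2  40.1] 40.11591339111328 shift [-0.2 -0. ]
gripped t 68.4 F [ 0.4 -0.2  2.2] w 31.6 p [560.6 210.7  34.1]
lifted t 69.1 F [-0.9  0.2 -0.9] w 30.9 p [558.5 210.3 148.6]
down True t 71.2 F [-0.5  0.6  3.2] w 31.3 p [488.1 -41.3  58. ]
 t 74.8 F [ 0.2 -0.8  1.2] w 56.0 p [509.9 -45.  229.8]
```

View pics/c3.png

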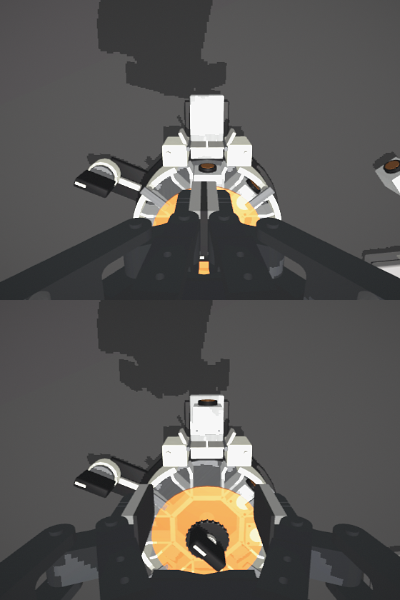

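Cube 2 is home (207,167) with the gate shut, and cube 3 is on the tongue with its barrel out.

```bash
python3 - <<'E'
from job import *
push(); retract(); ctrl.move_ptp((510,-45,230),rot(PSI+3.14)); grab("wrist","in3"); seated("in3")
click(2); pick("A","f4"); place()
ctrl.move_ptp((510,-45,230),rot(PSI+3.14)); C,p,d=grab("wrist","pl4"); st("")
cv2.imwrite("pics/c4.png",np.vstack([cv2.resize(cv2.imread("pics/in3.png"),(400,300)),cv2.resize(p,(400,300))]))
E
```

```text
pre t 78.7 F [ 0.  -0.1 -0.3] w 0.0 p [448.8 -42.6  62.4]
gate False t 80.2 F [-0.4  0.2  0.1] w 0.0 p [516.4 -40.3  62.1]
home False r=91.1 t 82.0 F [-8.1 -0.6  1.6] w -0.2 p [537.1 -39.1  60.9]
block top r [62.5 71.2 75.1] z 58.9 v 1.7 barrel r [74.4 77.9 80.3]
knob t 90.0 F [-0.3 -1.8  2.7] w 12.7 p [629.2 -36.9 108.2]
turned t 90.8 F [ 1.1 -1.4  0.5] w 12.9 p [629.3 -37.2 108.2]
1.9
seen [[556.3, 339.7, 83.9]]
pick A [556.3 339.7  83.9] 83.8755874633789 shift [-0.1 -0.3]
gripped t 97.2 F [ 0.6 -0.4  3.8] w 31.2 p [556.9 337.6  34.2]
lifted t 98.0 F [ 0.2  0.3 -0.9] w 31.5 p [554.9 336.7 148.5]
down True t 100.5 F [-0.4 -0.2  3.5] w 31.3 p [488.1 -41.3  58.1]
 t 104.1 F [-1.4 -0.  -0.4] w 55.9 p [509.9 -45.  229.8]
```

View pics/c4.png

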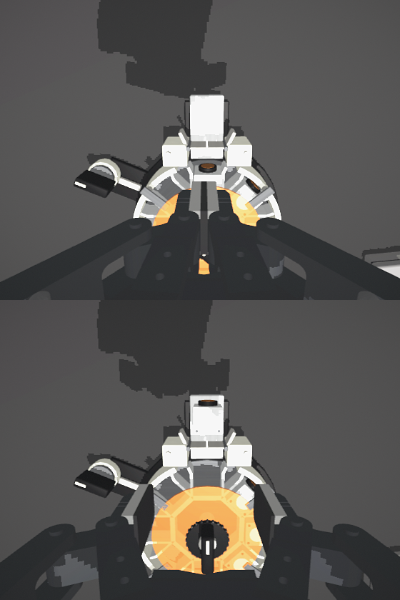

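```bash
python3 - <<'E'
from job import *
push(); retract(); ctrl.move_ptp((510,-45,230),rot(PSI+3.14)); grab("wrist","in4"); seated("in4")
click(3); ctrl.gripper_to(80); ctrl.move_ptp((610,-60,280),rot(0)); C,p,d=grab("wrist","k4"); turret("k4"); st("")
cv2.imwrite("pics/k4c.png",cv2.resize(p[0:300,100:500],(800,600)))
E
```

```text
pre t 108.0 F [ 0.3 -0.  -0.2] w -0.2 p [448.8 -42.6  62.4]
gate False t 109.5 F [ 0.4 -0.4 -0.1] w -0.1 p [516.4 -40.3  62.1]
home False r=91.0 t 111.2 F [-7.3 -0.3  2.9] w 0.3 p [537.2 -39.1  60.9]
block top r [62.3 71.1 75.1] z 59.0 v 2.0 barrel r [74.4 78.  80.3]
knob t 119.9 F [-1.1 -1.5  3.6] w 12.7 p [628.9 -37.3 108.2]
turned t 120.7 F [-0.3 -0.7  1.6] w 12.5 p [629.  -37.3 108.3]
-43.1
amber ((628.8655395507812, -36.907264709472656), 66.02452850341797) z 67.17707647177716
knob 1008 [array([628.9, -37. ]), array([14. , 46.1]), 46.9] 101.92085471891295
tongue 1509 [array([ 525.8, -106.6]), array([ 58.9, 202.7]), 28.7] 24.150729856974408
clamp 546 [array([ 573.8, -173.5]), array([40.1, 12.3]), 67.4] 58.00154665745785
housing (628.2017211914062, -36.926815032958984) 92.30059814453125
 t 122.8 F [-0.9 -0.4  0.1] w 80.6 p [609.2 -59.7 278.3]
```

View pics/k4c.png

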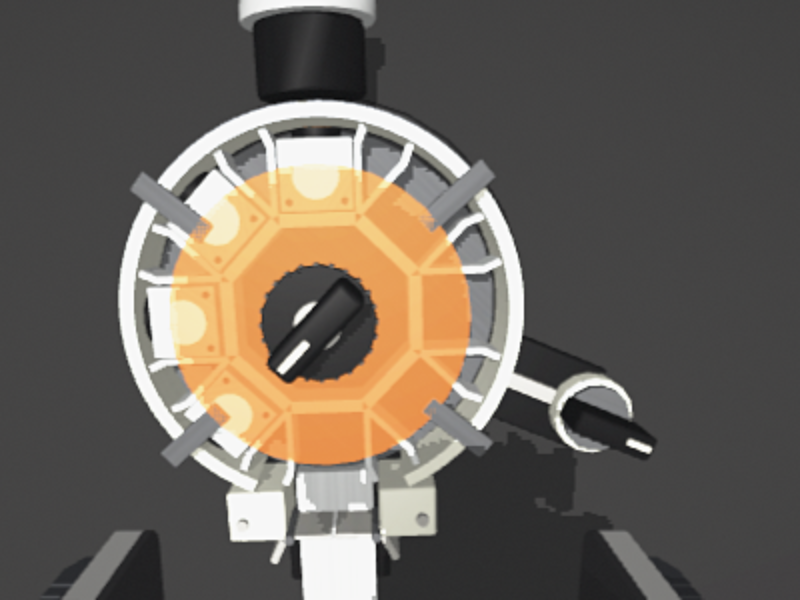

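All four cubes stand in neighbouring stations, the first at the lamp port (315,160), and the gate is shut. The clamp knob is next.

```bash
python3 - <<'E'
from job import *
C,p,d=load("k4");P=cloud(C,d); c=np.array([573.0,-173.2]); rr=np.hypot(P[...,0]-c[0],P[...,1]-c[1])
zs=[P[(rr>a)&(rr<a+5)][:,2].max().round() for a in range(15,55,5)]; print("max z by radius",zs)
z=63
h=np.radians(67.8); ctrl.gripper_to(40)
ctrl.move_ptp((*c,130),rot(h)); print("hit",ctrl.move_l((*c,z),vel=80,threshold=8)); ctrl.gripper_to(5,60); st("clamp")
q=np.array(sensors.read_state()["q"]); q[5]+=1.45; ctrl.set_joints(q); st("turned")
ctrl.gripper_to(32); ctrl.move_l((*c,150),vel=120); ctrl.gripper_to(80)
ctrl.move_ptp((610,-60,280),rot(0)); C,p,d=grab("wrist","fin"); turret("fin"); st("")
cv2.imwrite("pics/finc.png",cv2.resize(p[0:300,100:500],(800,600)))
E
```

```text
max z by radius [np.float64(60.0), np.float64(58.0), np.float64(16.0), np.float64(15.0), np.float64(16.0), np.float64(16.0), np.float64(15.0), np.float64(9.0)]
hit False
clamp t 125.9 F [0.3 0.1 2.8] w 10.3 p [ 573.8 -173.6   64. ]
turned t 127.2 F [ 2.2 -3.1 -2.5] w 10.2 p [ 574.2 -174.3   64. ]
amber ((628.876953125, -36.7947883605957), 65.99461364746094) z 67.17629706495171
knob 1009 [array([629., -37.]), array([14. , 45.8]), 46.8] 101.83683339424556
tongue 1443 [array([ 525. , -104.9]), array([ 49.3, 199.7]), 31.9] 24.181237462386207
clamp 574 [array([ 573.9, -173.5]), array([12.2, 39.8]), 72.7] 57.949121233731745
housing (628.1973266601562, -36.86372756958008) 92.3631362915039
 t 129.7 F [-0.1  0.1 -0.5] w 80.3 p [608.6 -60.8 277.6]
```

View pics/finc.png

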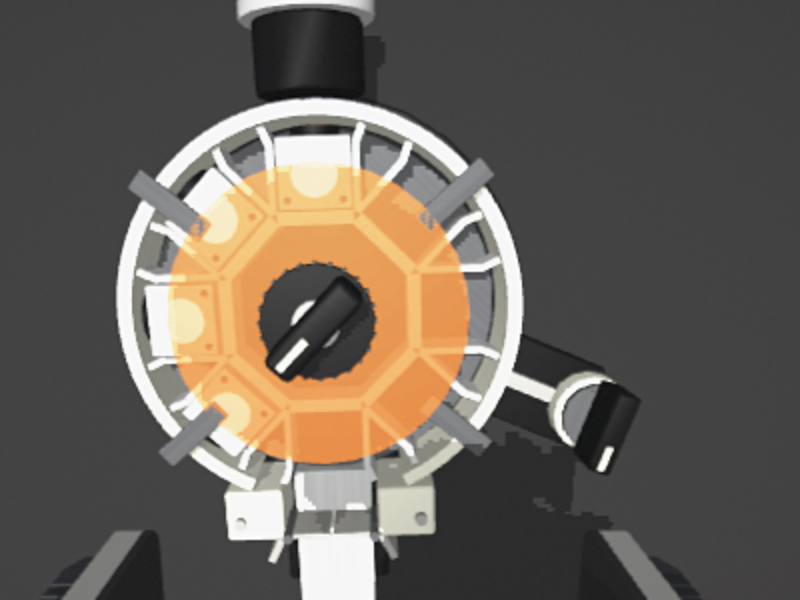

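The clamp bar turned from 67.6° to −17.3°, about 1.48 rad clockwise, so it is past the detent. The turret is still on its stop.

```bash
python3 -c "
from h import *
ctrl.finish_job()"
```

```text
the job is handed in; nothing more can be done
```

I loaded all four white filter cubes into neighbouring stations and handed the job in at about 130 s; the hand-in gives no verdict. Each went onto the tongue barrel out and was pushed home through the gate, with exactly one clockwise click between cubes. A fourth click brought the first cube to the lamp port, and only then did I turn the clamp clockwise past its detent. One cube was knocked about 4 cm aside during the run; I found it again and loaded it as normal.

**Last checks:**
- **Cubes:** each barrel end measured 80.3 to 80.6 mm from the axis (81 expected). The closing picture shows the gate shut and the cubes in four adjacent pockets, ending at the lamp port.
- **Push:** none of the four pushes reached its 14 N stop threshold. They ended at 6 to 8 N, so I judged "home" from the measured positions.
- **Index knob:** its angle matches four clicks of 45° and did not change when I turned the clamp.
- **Clamp knob:** it measured about 1.48 rad after release (1.5 expected, within measuring error).
- **Offset:** cubes at the gate measured about 2 mm off the centre line sideways. I put this down to camera calibration, since all four seated normally.
- **Bystanders:** I did not go near the bottle, objective or slide box, but took no separate final picture of them.

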